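# Clamp the badge: drop the press cover on its hidden pins and hold it down

## Task

A badge has just been glued to the navy cooler-lid panel that lies on the sprung bed of the gluing jig. Pick up the loose press cover by its grip bar, lay it over the jig with its tongue at the thick pin's end, and slide it along until the hidden pins drop into the sockets underneath; then press it fully down against the springs and hold it there: finish while still holding the cover down, do not let go. Leave the glue bottle, tape roll and cup where they are.

Things in the scene. Friction and masses are not known exactly. Their poses are not given: they have to be found in the camera images.
- jig: Fixed gluing jig: plywood board 230 x 150 mm, 18 mm thick, low aluminium side strips (28 mm high), a navy panel 170 x 110 mm on a sprung bed, its top 44 mm above the bench when free. Low aluminium block 40 mm wide at the thick pin's end. Origin: centre of the board's underside; x along its length towards the thick pin, z up. Two upright steel pins stand on the centre line, 76 mm apart.
- pin_mid (a point): Nominal place of the thick pin: +38 mm in x from the jig's origin, at free panel height (44 mm). Fixed pin 12 mm thick, top 14 mm above the free panel, last 6 mm tapering to 5 mm. Both pins sit on one strip set for the day's lid: the pair is shifted together up to 12 mm either way along the jig's x, not across. The shift is not reported: find it by sliding, or look beforehand.
- thin_pin_mid (a point): Nominal place of the thin pin: -38 mm in x from the jig's origin, at free panel height. Fixed pin 8 mm thick, top 9 mm above the free panel (5 mm lower than the thick one), last 5 mm tapering to 3 mm; shifted along x by the same unknown amount as the thick pin. The pins do not sink with the panel.
- bed (a joint): How far the panel on its sprung bed is pressed down, in m: 0 free, 0.005 fully down on its stop. It needs about 6 N to start and 14 N fully down (the cover weighs about 3 N and does not press it by itself); it springs back when released.
- cover: Loose press cover, about 0.3 kg: white nylon plate 130 x 90 mm, 24 mm thick; a tongue 40 mm wide sticks out 20 mm from one short end; upright black grip bar on top. Origin: centre of the 130 x 90 plate's underside; x towards the tongue, z up. Starts flat on the bench. Its flat underside is 58 mm above the bench when riding on the thick pin's top, 44 mm dropped on, 39 mm fully pressed.
- cover_socket (a point): Centre of the mouth of the round socket for the thick pin, in the cover's underside at +38 mm in x (tongue end): blind hole 14.5 mm diameter, 21 mm deep.
- cover_slot (a point): Centre of the mouth of the oblong socket for the thin pin, in the cover's underside at -38 mm in x: blind, 24 mm along x, 11 mm along y, 21 mm deep.
- cover_grip (a point): Centre of the cover's grip bar, over the plate's centre and 45 mm above the underside. The bar is 60 mm long (cover x), 22 mm thick (cover y), and reaches from 24 to 66 mm above the underside.
- glue: Closed white glue bottle, 52 mm diameter, 130 mm tall, a bystander; origin at the centre of its underside.
- tape: Tape roll lying flat, 100 mm diameter, 24 mm high, a bystander; origin at the centre of its underside.
- badge_cup: Grey cup for badges, 80 mm diameter at the rim, 60 mm tall, a bystander; origin at the centre of its underside.

How it is judged:
By the outcome, as a careful person would: the job done as asked, in the order asked, and still so for the second after the job is handed in, while the arm keeps its last pose, push and grip.
It also fails if it takes over 48 s, if anything falls off the work surface, if the arm or the gripper's body presses on something with over 40 N, if the wrist force passes 120 N, or if a joint passes its speed limit or range.

## Robot

A 6-joint arm with a two-finger parallel gripper is mounted at the origin on the work surface. World frame = base frame: x ahead of the robot, y to its left, z up, the work surface at z = 0. Lengths are in mm, angles in rad, forces in N, time in s.
With the tool pointing down it reaches from about 350 to 775 mm from the base axis. Payload 7.3 kg.
Tool frame: the origin (TCP) lies on the mounting face of the last link; the fingertips stand 178 mm ahead of it and the grasp point (between the pads) lies 159 mm ahead of it; z points along the fingers, y is the line along which they close (so a half turn about z gives the same grasp; the last joint's range is limited). The gripper opens to 92 mm and grips with 3 to 60 N. Pads are 19 mm wide; open, the fingers measure 130 mm over their backs; the gripper's body (75 mm by 190 mm) begins 47 mm behind the grasp point.
Start: joints at [-1.268, 0.342, 1.524, -0, 1.275, -0.146], TCP at [227.809, -473.002, 404.741] pointing down, gripper open.
Joint ranges: [-2.53, 2.53], [-0.77, 2.02], [0.04, 2.7], [-1, 4.14], [0.28, 2.66], [-3.11, 3.11]. Speed limits (rad/s): [2.57, 2.57, 3.14, 3.14, 3.14, 3.14].

## Interface

Orientations are given as [roll, pitch, yaw] about the fixed x, y, z axes, in that order (R = Rz(yaw) Ry(pitch) Rx(roll)).
In Python, from plant import bot, camrig, close_job gives the robot as it stands (bot), with the cameras (camrig) and the job as plain functions.
- The arm moves only by the tool shift_gripper, called after "Call:" as name(argument=value, ...) on one line, values as JSON. Schema: {"type":"object","properties":{"increments":{"type":"object","properties":{"deltas":{"type":"array","items":{"type":"array","items":{"type":"number"},"minItems":5,"maxItems":5},"minItems":1,"maxItems":5}},"additionalProperties":false,"required":["deltas"]},"only":{"type":"string"},"quiet":{"type":"boolean"},"lines":{"type":"string"}},"required":["increments"],"additionalProperties":false}. increments is an object whose key "deltas" holds a list of rows, 1 to 5 of them, each of 5 numbers: the finger opening in mm, then dx, dy, dz in fractions of the full range, 1 being 100 cm, then a turn about the tool's z in a scale on which 1.0 is 4 rad; each row is the pose to reach, as a shift and turn from the pose commanded when the call began, along the tool's axes at that moment; what a row does not reach only later rows make up. A row lasts 1/8 s, in which the tool goes at most 62.5 mm and 0.188 rad, less where a joint would pass 70% of its speed; a pose out of reach is approached as far as the arm can. The fingers move at their own pace and stop on an object; the grip force is fixed at half the most. Time passes only in rows, so rows that do not move let the fingers close. The tool returns the time, the measured TCP pose, the force, the opening and the grip force at its end. only (a regular expression) keeps the lines of the reply that match it, lines (a string "A,B") keeps lines A to B, and quiet returns only ok. Shift and turn numbers lie between -1 and 1, and a call with a number outside is refused. Input that does not fit is refused with a message, and nothing moves.
- bot.get_obs(): the state, without advancing time (a new reading comes with each control period).
- camrig.capture(name): name is "side" or "top"; returns a dict with "color" (384x512x3 uint8, red, green, blue), "K" (3x3 intrinsics, pixels), "R" (3x3) and "t" (3): a world point X has camera coordinates R X + t. Camera axes: x right, y down, z forward; pixel columns grow to the right and rows downward; lengths in mm; the calibration is good to about 2 mm. A picture is of the moment at which its call begins. There is no depth.
- close_job(): hands the job in; it is judged then, once.
The state is a dict: "time": time; "joint_positions": joint angles; "dq": joint speeds; "tau": joint torques, N m; "tool_pos": TCP position; "tcp_rot": TCP orientation; "contact_force": force on the tool from outside, world axes, zero at the start; "moment": the same for the moment, N m; "grip_width": finger opening in mm; "finger_force": force on a finger pad.
Only numpy, scipy, OpenCV 4.12 (cv2) and the standard library are available. Lean on these libraries where they do the work, as an engineer would, in place of code of your own. Each camera call takes 0.05 s, during which the arm holds its last target. There are 200 camera calls.

## Working session

There is one attempt and no reset: what is moved stays moved. The work goes in short steps, Python scripts to look and compute and a tool call to move; the robot and the scene stay as the last step left them, time stands still between calls to the robot, and variables do not carry over. Pictures are saved under pics/ and viewed, at most 10 in all, crops included, and the job is handed in when it is done.

```bash
ls; mkdir -p pics
```

Run:
```python
from plant import bot, camrig, close_job
import cv2
for n in("side","top"):
    c=camrig.capture(n); cv2.imwrite(f"pics/{n}0.png",c["color"][:,:,::-1]); print(n,c["K"],c["R"],c["t"])
print(bot.get_obs())
```

```text
pics
plant.py
side [[365.29190185   0.         255.47731106]
 [  0.         365.29190185 193.74001788]
 [  0.           0.           1.        ]] [[ 0.99296676 -0.11835349 -0.00307498]
 [-0.08894403 -0.72858066 -0.67916064]
 [ 0.07814066  0.67465745 -0.73398322]] [-580.97061626   82.28505858  862.02212141]
top [[372.08562672   0.         256.21461593]
 [  0.         372.08562672 191.19365519]
 [  0.           0.           1.        ]] [[ 0.00422578 -0.99997079 -0.00636941]
 [-0.99153404 -0.00336333 -0.12980342]
 [ 0.12977821  0.00686401 -0.99151929]] [  6.09917574 574.40485329 842.37152116]
{'time': 0.1, 'joint_positions': array([-1.26800802e+00,  3.42664782e-01,  1.52490558e+00,  8.63944893e-06,
        1.27538347e+00, -1.45976124e-01]), 'dq': array([-3.77825654e-04, -9.49687740e-04, -6.73291222e-04, -7.13400680e-06,
        9.87588916e-04,  1.62244303e-04]), 'tau': array([ 1.24528200e-03, -4.32003558e+01, -2.44696158e+01,  7.18374504e-02,
        5.25989605e-02, -7.37839537e-05]), 'tool_pos': array([ 227.77161782, -472.89394324,  404.11375033]), 'tcp_rot': array([-3.14024715e+00, -2.06168932e-04,  4.48761767e-01]), 'contact_force': array([ 0.45332851, -0.7307298 , -0.83235988]), 'moment': array([ 0.00608846,  0.02343909, -0.02441696]), 'finger_force': 0.0, 'grip_width': 91.67493232581516}
```

View pics/side0.png

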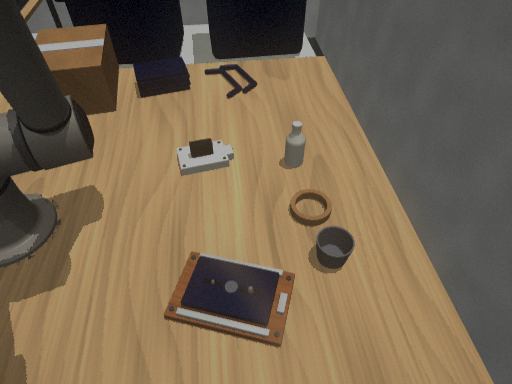

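View pics/top0.png

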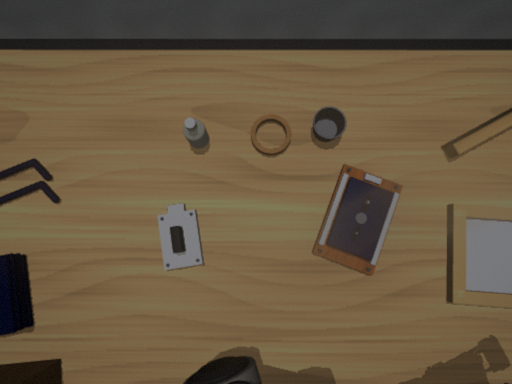

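The side view shows the cover at (205,157) with its tongue at (229,153), and the jig at (232,297) with its block at (282,303) and pins near (250,289) and (212,282). In the top view the cover is at (180,240) with its tongue up at (177,208), and the jig is at (358,220) with its block at (373,179) and pins near (367,202) and (357,234). I'll enlarge these areas.

Run:
```python
import cv2,numpy as np
s=cv2.imread("pics/side0.png");t=cv2.imread("pics/top0.png")
def cr(im,x,y,w,h,f): return cv2.convertScaleAbs(cv2.resize(im[y:y+h,x:x+w],None,fx=f,fy=f,interpolation=cv2.INTER_CUBIC),alpha=1.5)
# side jig 160..300 x 250..340 ; top jig 308..408 x 160..280; covers
a=cr(s,165,250,133,100,3);b=cr(t,290,165,133,100,3);c=cr(s,150,125,133,100,3);d=cr(t,115,190,133,100,3)
cv2.imwrite("pics/crops.png",np.vstack([np.hstack([a,b]),np.hstack([c,d])]))
```

```text
(no output)
```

View pics/crops.png

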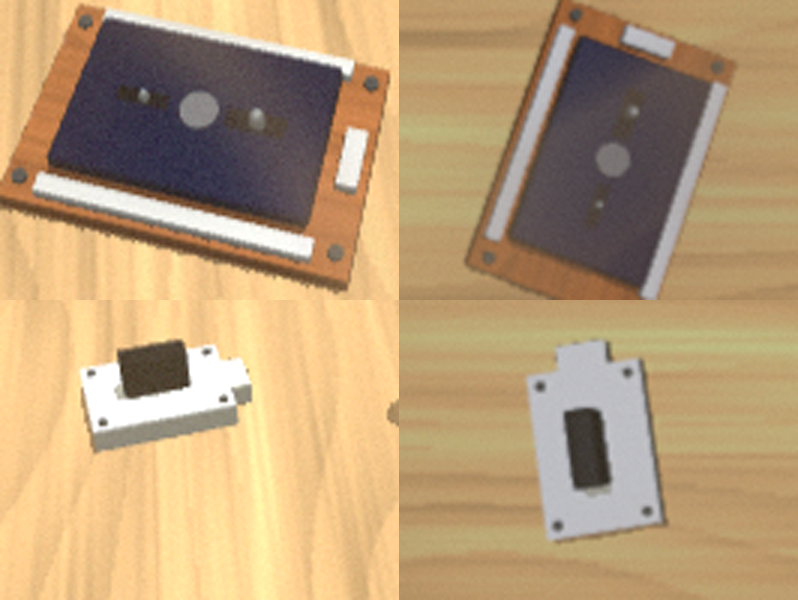

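The crops show four dark corner dots on the cover and on the jig board, two light pins on the navy panel, and the badge between them. The tongue and the block both point roughly towards +x. Next I'll refine these points and triangulate them.

Create vis.py:
```python
import numpy as np,cv2
from plant import bot, camrig, close_job
def refine(g,p,sign,r=3.5):
    p=np.array(p,float)
    yy,xx=np.mgrid[:g.shape[0],:g.shape[1]]
    for _ in range(4):
        m=np.hypot(xx-p[0],yy-p[1])<=r
        v=sign*(g-np.median(g[m])); w=np.where(m,np.clip(v,0,None),0)**1.5
        p=np.array([(w*xx).sum(),(w*yy).sum()])/w.sum()
    return p
def tri(cs,ct,ps,pt):
    P=[c["K"]@np.c_[c["R"],c["t"]] for c in(cs,ct)]
    X=cv2.triangulatePoints(P[0],P[1],np.array(ps,float).T,np.array(pt,float).T)
    X=(X[:3]/X[3]).T
    e=[np.linalg.norm((lambda q:q[:,:2]/q[:,2:])((np.c_[X,np.ones(len(X))])@Q.T)-p,axis=1).max() for Q,p in zip(P,(ps,pt))]
    return X,e
def ray(c,p,z):
    d=c["R"].T@np.linalg.solve(c["K"],[p[0],p[1],1]);o=-c["R"].T@c["t"]
    return o+d*(z-o[2])/d[2]
```

Run:
```python
from vis import *
np.set_printoptions(precision=1,suppress=True)
cs,ct=camrig.capture("side"),camrig.capture("top")
gs,gt=[cv2.cvtColor(c["color"],cv2.COLOR_RGB2GRAY).astype(float) for c in(cs,ct)]
S=lambda L,ox,oy,kx,ky:[(ox+(x-kx)/3,oy+(y-ky)/3) for x,y in L]
sets={"cover":(S([(91,373),(207,352),(224,398),(102,422)],150,125,0,300),S([(558,526),(540,386),(627,372),(647,511)],115,190,399,300),-1),
"board":(S([(84,22),(371,83),(336,252),(19,175)],165,250,0,0),S([(488,257),(575,15),(716,66),(629,308)],290,165,399,0),-1),
"pins":(S([(256,113),(142,93)],165,250,0,0),S([(632,108),(599,203)],290,165,399,0),1)}
for k,(a,b,s) in sets.items():
    A=np.array([refine(gs,p,s) for p in a]);B=np.array([refine(gt,p,s) for p in b])
    X,e=tri(cs,ct,A,B); print(k,np.abs(A-a).max(),np.abs(B-b).max(),"reproj",e);print(X,X.mean(0))
    if len(X)==4:
        d=X[1]+X[2]-X[0]-X[3]; print("yaw",np.arctan2(d[1],d[0]),"sides",np.linalg.norm(d)/2,np.linalg.norm(X[0]+X[1]-X[2]-X[3])/2)
    else:
        d=X[0]-X[1];print("yaw",np.arctan2(d[1],d[0]),"dist",np.hypot(*d[:2]))
# grip bar: dark mask in each view
for n,c,g,(x0,y0,x1,y1) in(("side",cs,gs,(186,135,218,162)),("top",ct,gt,(165,220,195,258))):
    m=(g[y0:y1,x0:x1]<70).astype(np.uint8); cn=max(cv2.findContours(m,0,2)[0],key=cv2.contourArea)
    print(n,"bar",cv2.minAreaRect(cn),x0,y0, [cv2.boxPoints(cv2.minAreaRect(cn))+[x0,y0]])
```

```text
cover 1.9178052439296778 0.5856244378399822 reproj [np.float64(0.6627801841579597), np.float64(0.7610283978924027)]
[[399.7 215.6  23.6]
 [508.2 233.   25. ]
 [520.7 166.2  13.6]
 [410.8 147.6  13.1]] [459.9 190.6  18.8]
yaw 0.1632253358178258 sides 110.62015915531525 69.31205862685756
board 1.5731509270715378 1.304632593361248 reproj [np.float64(1.5778473558345565), np.float64(1.1516966417961152)]
[[ 434.1 -142.1   14.2]
 [ 629.  -215.8   13.7]
 [ 585.9 -329.2   13.1]
 [ 391.6 -255.1   12.8]] [ 510.2 -235.6   13.4]
yaw -0.3629031432385291 sides 208.20120599534266 121.09251112346941
pins 0.1928769325431574 0.5791286155522357 reproj [np.float64(0.9820292721189902), np.float64(0.8002087778592017)]
[[ 547.1 -249.3   53.9]
 [ 475.8 -222.7   46.9]] [ 511.5 -236.    50.4]
yaw -0.3572352957345662 dist 76.14557616951149
side bar ((14.923079490661621, 12.615384101867676), (15.689289093017578, 22.357236862182617), 78.69007110595703) 186 135 [array([[188.4, 142.1],
       [210.3, 137.7],
       [213.4, 153.1],
       [191.5, 157.5]])]
top bar ((12.064865112304688, 18.910812377929688), (26.461650848388672, 12.528993606567383), 81.02737426757812) 165 220 [array([[168.8, 226.8],
       [181.2, 224.9],
       [185.3, 251. ],
       [172.9, 253. ]])]
```

Run:
```python
from vis import *
np.set_printoptions(precision=1,suppress=True)
cs,ct=camrig.capture("side"),camrig.capture("top")
print("bar top +y edge",tri(cs,ct,[(199.4,139.9)],[(170.9,239.9)]))
def blobs(c,m):
    return sorted(cv2.findContours(m.astype(np.uint8),0,2)[0],key=cv2.contourArea)[-1]
for n,c,roi in(("side",cs,(160,125,120,60)),("top",ct,(140,195,75,85))):
    x,y,w,h=roi; hsv=cv2.cvtColor(c["color"],cv2.COLOR_RGB2HSV)[y:y+h,x:x+w]
    q=cv2.minAreaRect(blobs(c,(hsv[...,1]<45)&(hsv[...,2]>90))); print(n,"white",q[0][0]+x,q[0][1]+y,q[1:])
for n,c,roi in(("side",cs,(160,245,140,100)),("top",ct,(305,160,105,120))):
    x,y,w,h=roi; hsv=cv2.cvtColor(c["color"],cv2.COLOR_RGB2HSV)[y:y+h,x:x+w]
    m=(hsv[...,0]>=105)&(hsv[...,0]<=150)&(hsv[...,1]>60); cn=blobs(c,m); b=cv2.boxPoints(cv2.minAreaRect(cn))+[x,y]
    ap=cv2.approxPolyDP(cv2.convexHull(cn),5,True)[:,0]+[x,y]
    W=np.array([ray(c,p,44) for p in ap]); print(n,"navy",ap.tolist(),W[:,:2].tolist())
gs,gt=[cv2.cvtColor(c["color"],cv2.COLOR_RGB2GRAY).astype(float) for c in(cs,ct)]
S=lambda L,ox,oy,kx,ky:[(ox+(x-kx)/3,oy+(y-ky)/3) for x,y in L]
for k,z,a,b in(("cover",24,S([(91,373),(207,352),(224,398),(102,422)],150,125,0,300),S([(558,526),(540,386),(627,372),(647,511)],115,190,399,300)),
("board",18,S([(84,22),(371,83),(336,252),(19,175)],165,250,0,0),S([(488,257),(575,15),(716,66),(629,308)],290,165,399,0))):
  for c,g,l in((cs,gs,a),(ct,gt,b)):
    for r in(0,2.5):
      X=np.array([ray(c,refine(g,p,-1,r) if r else p,z) for p in l]);d=X[1]+X[2]-X[0]-X[3]
      print(k,r,X.mean(0),"yaw %.3f"%np.arctan2(d[1],d[0]),np.linalg.norm(d)/2)
for c,g,l in((cs,gs,S([(256,113),(142,93)],165,250,0,0)),(ct,gt,S([(632,108),(599,203)],290,165,399,0))):
    X=np.array([ray(c,refine(g,p,1,2.5),z) for p,z in zip(l,(56,51))]);d=X[0]-X[1]
    print("pins",X,X.mean(0),np.hypot(*d[:2]),np.arctan2(d[1],d[0]))
```

```text
bar top +y edge (array([[457.9, 200.8,  60.7]]), [np.float64(0.5735605392662173), np.float64(0.6579025750236818)])
side white 205.76923370361328 155.84615325927734 ((27.45625877380371, 54.91251754760742), 78.69007110595703)
top white 178.6200065612793 235.33999633789062 ((63.92244338989258, 38.466609954833984), 81.8698959350586)
side navy [[189, 284], [206, 272], [240, 295], [249, 315], [185, 300]] [[428.01560465609674, -222.21908389678862], [461.7032026917414, -199.4612175823192], [524.8005765228559, -257.36872760410574], [537.620583355796, -298.9834489261604], [420.65309713646303, -255.1100118226306]]
top navy [[359, 182], [350, 184]] [[596.1325568899624, -233.24411125384447], [591.3103928544542, -211.9903013165086]]
cover 0 [459.5 186.5  24. ] yaw 0.164 110.55880779523196
cover 2.5 [458.2 188.   24. ] yaw 0.166 109.84593572993299
cover 0 [460.6 188.9  24. ] yaw 0.167 110.47372420124977
cover 2.5 [461.5 190.   24. ] yaw 0.165 110.08965102428245
board 0 [ 509.3 -236.8   18. ] yaw -0.360 208.52076348775648
board 2.5 [ 508.6 -239.1   18. ] yaw -0.367 205.19662387282176
board 0 [ 512.5 -234.7   18. ] yaw -0.372 207.02675956875493
board 2.5 [ 511.7 -233.2   18. ] yaw -0.364 207.4051568188161
pins [[ 545.3 -250.3   56. ]
 [ 474.  -224.1   51. ]] [ 509.6 -237.2   53.5] 75.88262557875773 -0.3523464463962655
pins [[ 548.7 -249.2   56. ]
 [ 477.5 -221.6   51. ]] [ 513.1 -235.4   53.5] 76.30654054278253 -0.36937548859441405
```

Careful with the scale: shifts go in shares of 100 cm and turns go in shares of 4 rad. That gives: 496 mm is 0.496, -495 mm is -0.495, 0.28 rad is 0.07.

Call:
shift_gripper(increments={"deltas":[[92, 0.2, -0.2, 0.04, 0.025], [92, 0.496, -0.495, 0.09, 0.07], [92, 0.496, -0.495, 0.09, 0.07], [92, 0.496, -0.495, 0.09, 0.07], [92, 0.496, -0.495, 0.09, 0.07]]})

```text
time: 0.92
tool_pos: [330.6, -178.8, 364.4]
tcp_rot: [3.141, -0.001, 0.168]
contact_force: [1.9, -1.1, -0.3]
grip_width: 91.9
finger_force: 0.0
```

Create go.py:
```python
import sys,numpy as np
from plant import bot, camrig, close_job
from scipy.spatial.transform import Rotation as R
x,y,z,w=map(float,sys.argv[1:5]); o=bot.get_obs()
r=R.from_euler("xyz",o["tcp_rot"])
print("shift",r.inv().apply(np.array([x,y,z])-o["tool_pos"]).round(1),"turn",round(o["tcp_rot"][2]-w,3),"from",o["tool_pos"].round(1))
```

```bash
python3 go.py 460 188.5 270 0.166
```

```text
shift [ 188.9 -340.5   94.3] turn 0.002 from [ 330.6 -178.8  364.4]
```

Scaled: -340 mm is -0.34, 189 mm is 0.189.

Call:
shift_gripper(increments={"deltas":[[92, 0.189, -0.34, 0.094, 0], [92, 0.189, -0.34, 0.094, 0], [92, 0.189, -0.34, 0.094, 0], [92, 0.189, -0.34, 0.094, 0], [92, 0.189, -0.34, 0.094, 0]]})

```text
time: 1.55
tool_pos: [431.8, 108.0, 290.7]
tcp_rot: [3.141, -0.001, 0.169]
contact_force: [1.1, -0.1, 0.7]
grip_width: 92.1
finger_force: 0.0
```

```bash
python3 go.py 460 188.5 270 0.166
```

```text
shift [ 41.4 -74.6  20.8] turn 0.003 from [431.8 108.  290.7]
```

Call:
shift_gripper(increments={"deltas":[[92, 0, 0, 0, 0], [92, 0, 0, 0, 0]]})

```text
time: 1.8
tool_pos: [431.1, 105.9, 290.9]
tcp_rot: [3.141, 0.001, 0.17]
contact_force: [-0.0, 0.2, -0.4]
grip_width: 91.9
finger_force: 0.0
```

```bash
python3 go.py 460 188.5 207 0.166
```

```text
shift [ 42.5 -76.6  83.8] turn 0.004 from [431.1 105.9 290.9]
```

Scaled: 84 mm is 0.084, -77 mm is -0.077.

Call:
shift_gripper(increments={"deltas":[[92, 0.042, -0.077, 0.02, 0], [92, 0.042, -0.077, 0.02, 0], [92, 0.042, -0.077, 0.05, 0], [92, 0.042, -0.077, 0.084, 0], [92, 0.042, -0.077, 0.084, 0]]})

```text
time: 2.42
tool_pos: [459.3, 187.1, 205.8]
tcp_rot: [3.141, 0.005, 0.166]
contact_force: [0.3, -1.2, 0.1]
grip_width: 91.7
finger_force: 0.0
```

Run:
```python
from vis import *
s=camrig.capture("side")["color"][100:220,130:290];t=camrig.capture("top")["color"][170:290,110:270]
cv2.imwrite("pics/g.png",cv2.resize(np.hstack([s,t]),None,fx=2.5,fy=2.5,interpolation=cv2.INTER_CUBIC)[:,:,::-1])
```

```text
(no output)
```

View pics/g.png

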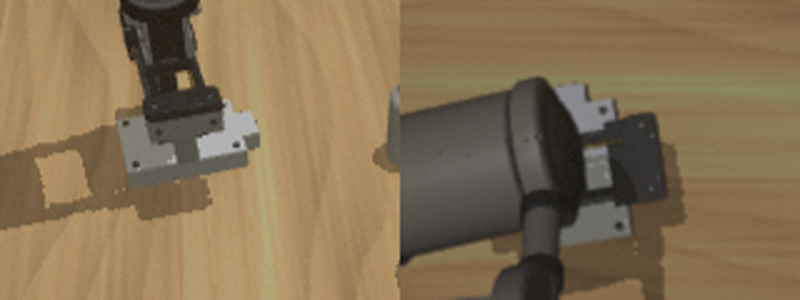

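The fingers straddle the bar above the plate: the side view shows the front finger at about (185,115) in the crop, in front of the bar and at its middle. I'll close the gripper.

Call:
shift_gripper(increments={"deltas":[[10, 0, 0, 0, 0], [10, 0, 0, 0, 0], [10, 0, 0, 0, 0], [10, 0, 0, 0, 0], [10, 0, 0, 0, 0]]})

```text
time: 3.15
tool_pos: [459.7, 188.9, 207.0]
tcp_rot: [3.141, 0.0, 0.169]
contact_force: [-0.4, 0.2, 0.5]
grip_width: 46.4
finger_force: 0.0
```

Call:
shift_gripper(increments={"deltas":[[10, 0, 0, 0, 0], [10, 0, 0, -0.02, 0], [10, 0, 0, -0.06, 0], [10, 0, 0, -0.09, 0], [10, 0, 0, -0.09, 0]]})

```text
time: 3.78
tool_pos: [460.3, 189.1, 299.1]
tcp_rot: [-3.141, -0.005, 0.169]
contact_force: [-0.1, -0.9, -0.2]
grip_width: 10.2
finger_force: 0.0
```

```bash
python3 go.py 510 -236 290 -0.363
```

```text
shift [-22.5 427.4   8.9] turn 0.532 from [460.3 189.1 299.1]
```

The fingers close slowly (about 72 mm/s) and were still closing when the lift began, so they missed the bar. I'll reopen, check the cover and regrasp.

Call:
shift_gripper(increments={"deltas":[[92, 0, 0, 0, 0], [92, 0, 0, 0, 0], [92, 0, 0, 0, 0], [92, 0, 0, 0, 0], [92, 0, 0, 0, 0]]})

```text
time: 4.4
tool_pos: [459.8, 188.9, 296.8]
tcp_rot: [3.141, 0.0, 0.169]
contact_force: [0.0, -0.1, -0.3]
grip_width: 55.2
finger_force: 0.0
```

Call:
shift_gripper(increments={"deltas":[[92, 0, 0, 0, 0], [92, 0, 0, 0, 0], [92, 0, 0, 0, 0], [92, 0, 0, 0, 0], [92, 0, 0, 0, 0]]})

```text
time: 5.03
tool_pos: [459.8, 188.9, 297.0]
tcp_rot: [3.141, -0.0, 0.169]
contact_force: [-0.2, -0.4, 0.1]
grip_width: 91.5
finger_force: 0.0
```

Run:
```python
from vis import *
cs,ct=camrig.capture("side"),camrig.capture("top")
s=cs["color"][100:220,130:290];t=ct["color"][170:290,110:270]
cv2.imwrite("pics/g2.png",cv2.resize(np.hstack([s,t]),None,fx=2.5,fy=2.5,interpolation=cv2.INTER_CUBIC)[:,:,::-1])
```

```text
(no output)
```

View pics/g2.png

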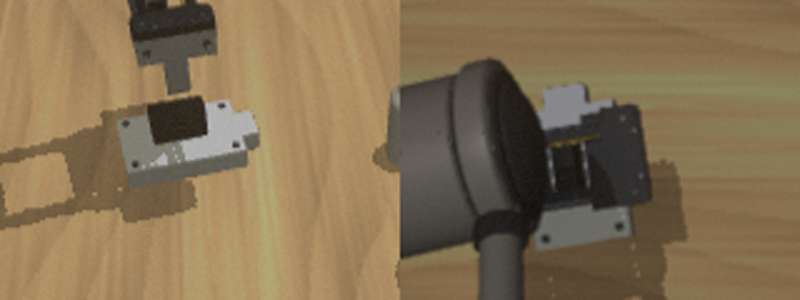

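```bash
python3 go.py 460 188.5 207 0.166
```

```text
shift [ 0.2  0.4 90. ] turn 0.003 from [459.8 188.9 297. ]
```

The cover hasn't moved (bar at (178,118), dots unchanged) and the bar lies between the open fingers. I'll descend and close, with enough waiting this time.

Scaled: 90 mm is 0.09, 60 mm is 0.06.

Call:
shift_gripper(increments={"deltas":[[92, 0, 0, 0.06, 0], [92, 0, 0, 0.09, 0], [92, 0, 0, 0.09, 0], [50, 0, 0, 0.09, 0], [10, 0, 0, 0.09, 0]]})

```text
time: 5.75
tool_pos: [460.3, 189.0, 208.5]
tcp_rot: [-3.141, -0.003, 0.169]
contact_force: [0.1, 0.7, -0.0]
grip_width: 76.1
finger_force: 0.0
```

Call:
shift_gripper(increments={"deltas":[[10, 0, 0, 0, 0], [10, 0, 0, 0, 0], [10, 0, 0, 0, 0], [10, 0, 0, 0, 0], [10, 0, 0, 0, 0]]})

```text
time: 6.38
tool_pos: [459.8, 188.9, 207.0]
tcp_rot: [3.142, 0.0, 0.169]
contact_force: [-0.1, -0.3, 1.2]
grip_width: 26.2
finger_force: 0.0
```

Call:
shift_gripper(increments={"deltas":[[10, 0, 0, 0, 0], [10, 0, 0, 0, 0], [10, 0, 0, 0, 0], [10, 0, 0, 0, 0], [10, 0, 0, 0, 0]]})

```text
time: 7.0
tool_pos: [459.8, 188.8, 206.9]
tcp_rot: [3.141, 0.0, 0.169]
contact_force: [0.2, 0.1, -1.7]
grip_width: 21.8
finger_force: 30.0
```

Scaled: -95 mm is -0.095, -30 mm is -0.03.

Call:
shift_gripper(increments={"deltas":[[10, 0, 0, -0.03, 0], [10, 0, 0, -0.095, 0], [10, 0, 0, -0.095, 0], [10, 0, 0, -0.095, 0], [10, 0, 0, -0.095, 0]]})

```text
time: 7.62
tool_pos: [459.2, 188.7, 300.3]
tcp_rot: [3.141, 0.004, 0.169]
contact_force: [0.0, -0.4, -3.1]
grip_width: 21.6
finger_force: 30.0
```

```bash
python3 go.py 500 -232 302 -0.363
```

```text
shift [-30.4 421.6  -1.5] turn 0.532 from [459.2 188.7 300.3]
```

Scaled: 422 mm is 0.422, 40 mm is 0.04, 0.53 rad is 0.1325.

Call:
shift_gripper(increments={"deltas":[[10, -0.01, 0.04, 0, 0.025], [10, -0.029, 0.422, -0.001, 0.1325], [10, -0.029, 0.422, -0.001, 0.1325], [10, -0.029, 0.422, -0.001, 0.1325], [10, -0.029, 0.422, -0.001, 0.1325]]})

```text
time: 8.25
tool_pos: [486.0, -102.4, 301.2]
tcp_rot: [-3.141, 0.003, -0.362]
contact_force: [1.1, 0.6, -3.2]
grip_width: 22.1
finger_force: 30.0
```

Call:
shift_gripper(increments={"deltas":[[10, 0, 0, 0, 0], [10, 0, 0, 0, 0]]})

```text
time: 8.5
tool_pos: [485.9, -100.4, 301.3]
tcp_rot: [-3.141, 0.003, -0.362]
contact_force: [0.1, 0.1, -3.3]
grip_width: 21.7
finger_force: 30.0
```

```bash
python3 go.py 502 -232.8 295 -0.363
```

```text
shift [ 62.  118.1   6.1] turn 0.001 from [ 485.9 -100.4  301.3]
```

Scaled: 118 mm is 0.118, 62 mm is 0.062.

Call:
shift_gripper(increments={"deltas":[[10, 0.062, 0.118, 0.006, 0], [10, 0.062, 0.118, 0.006, 0], [10, 0.062, 0.118, 0.006, 0], [10, 0.062, 0.118, 0.006, 0], [10, 0.062, 0.118, 0.006, 0]]})

```text
time: 9.12
tool_pos: [502.7, -230.7, 296.4]
tcp_rot: [-3.141, 0.001, -0.359]
contact_force: [0.4, -0.0, -3.6]
grip_width: 21.6
finger_force: 30.0
```

```bash
python3 go.py 502 -232.8 270 -0.363
```

Run:
```python
from vis import *
cs,ct=camrig.capture("side"),camrig.capture("top")
s=cs["color"][190:350,150:310];t=ct["color"][140:300,270:430]
cv2.imwrite("pics/h.png",cv2.resize(np.hstack([s,t]),None,fx=2.5,fy=2.5,interpolation=cv2.INTER_CUBIC)[:,:,::-1])
```

```text
shift [ 0.1  2.2 26.4] turn 0.004 from [ 502.7 -230.7  296.4]
```

View pics/h.png

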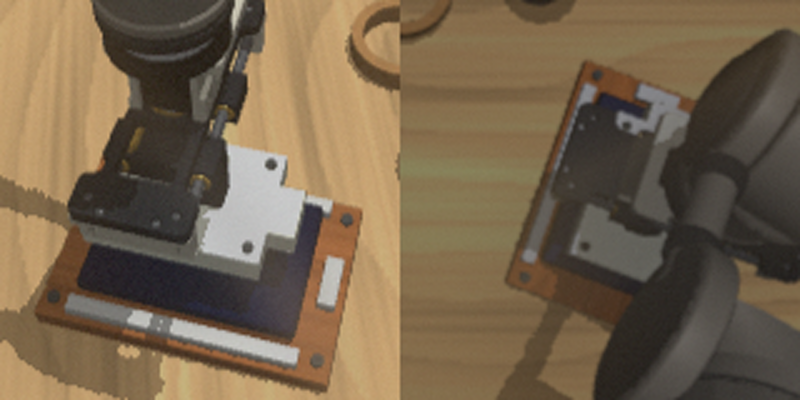

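The held cover is level and lined up with the jig, tongue towards the block (its dots at crop (271,163) and (248,246)). I'll check its place numerically.

Run:
```python
from vis import *
c=camrig.capture("side");g=cv2.cvtColor(c["color"],cv2.COLOR_RGB2GRAY).astype(float)
o=bot.get_obs();print(o["tool_pos"],o["tcp_rot"])
z=o["tool_pos"][2]-207+24
X=np.array([ray(c,refine(g,p,-1,2.5),z) for p in((258.4,255.2),(249.2,288.4))]);d=X[0]-X[1]
w=np.arctan2(-d[0],d[1]);print(X,np.hypot(*d[:2]),w, X.mean(0)[:2]-55*np.array([np.cos(w),np.sin(w)]))
t=camrig.capture("top")
gt=cv2.cvtColor(t["color"],cv2.COLOR_RGB2GRAY).astype(float)
X=np.array([ray(t,refine(gt,p,-1,2.5),z) for p in((270+627/2.5-160,140+126/2.5),(270+585/2.5-160,140+245/2.5))]);d=X[0]-X[1]
print(X,np.hypot(*d[:2]),np.arctan2(d[1],d[0]), X.mean(0)-35*np.array([np.sin(.36),np.cos(.36),0]))
```

```bash
python3 go.py 502 -232.8 270 -0.363
```

```text
[ 502.76900349 -231.33165375  296.84674536] [-3.14150155e+00  1.09612346e-04 -3.59315473e-01]
[[ 564.20553951 -219.01057323  113.84674536]
 [ 539.78841458 -284.9956352   113.84674536]] 70.3578310675051 -0.35441527000714634 [ 500.41525042 -232.91579225]
[[ 566.67235122 -215.98460287  113.84674536]
 [ 465.13358509 -178.50894176  113.84674536]] 108.23375721864612 -0.3535681472301957 [ 503.57336999 -230.00316114  113.84674536]
shift [-0.3  1.4 26.9] turn 0.003 from [ 502.8 -231.6  296.9]
```

Scaled: 28 mm is 0.028, 1.3 mm is 0.0013, 0.005 rad is 0.0013.

Call:
shift_gripper(increments={"deltas":[[10, 0, 0.0013, 0.015, 0.0013], [10, 0, 0.0013, 0.028, 0.0013], [10, 0, 0.0013, 0.028, 0.0013], [10, 0, 0.0013, 0.028, 0.0013], [10, 0, 0.0013, 0.028, 0.0013]]})

```text
time: 9.95
tool_pos: [502.3, -234.1, 269.0]
tcp_rot: [3.141, -0.001, -0.366]
contact_force: [-0.4, 0.0, -3.4]
grip_width: 22.1
finger_force: 30.0
```

Call:
shift_gripper(increments={"deltas":[[10, 0, 0, 0.002, 0], [10, 0, 0, 0.003, 0], [10, 0, 0, 0.004, 0], [10, 0, 0, 0.005, 0], [10, 0, 0, 0.005, 0]]})

```text
time: 10.58
tool_pos: [502.1, -234.0, 264.6]
tcp_rot: [3.141, -0.001, -0.366]
contact_force: [-2.7, 1.3, 4.3]
grip_width: 22.0
finger_force: 30.0
```

The cover is riding on the pin top: TCP z is 264.6, so the underside is at about 58, and it carries about 8 N. I'll slide it along +x.

Scaled: 7 mm is 0.007, 6 mm is 0.006.

Call:
shift_gripper(increments={"deltas":[[10, 0.002, -0.0013, 0, 0], [10, 0.004, -0.0013, 0, 0], [10, 0.006, -0.0013, 0, 0], [10, 0.007, -0.0013, 0, 0], [10, 0.007, -0.0013, 0, 0]]})

```text
time: 11.2
tool_pos: [509.3, -235.3, 263.3]
tcp_rot: [-3.141, 0.0, -0.366]
contact_force: [0.2, -0.1, -2.9]
grip_width: 21.9
finger_force: 30.0
```

Call:
shift_gripper(increments={"deltas":[[10, 0.001, 0, 0.001, 0], [10, 0.002, 0, 0.001, 0], [10, 0.002, 0, 0.001, 0], [10, 0.002, 0, 0.001, 0]]})

```text
time: 11.7
tool_pos: [511.0, -236.0, 262.7]
tcp_rot: [3.142, -0.0, -0.366]
contact_force: [-0.3, 0.6, -3.7]
grip_width: 21.8
finger_force: 30.0
```

The load has gone, so the pin tip is in the socket mouth. I'll lower gently.

Scaled: 4 mm is 0.004, 3 mm is 0.003.

Call:
shift_gripper(increments={"deltas":[[10, 0, 0, 0.001, 0], [10, 0, 0, 0.002, 0], [10, 0, 0, 0.003, 0], [10, 0, 0, 0.004, 0], [10, 0, 0, 0.004, 0]]})

```text
time: 12.32
tool_pos: [511.0, -236.0, 258.6]
tcp_rot: [3.142, 0.0, -0.366]
contact_force: [0.3, 0.4, -2.7]
grip_width: 21.9
finger_force: 30.0
```

Scaled: 8 mm is 0.008, 6 mm is 0.006.

Call:
shift_gripper(increments={"deltas":[[10, 0, 0, 0.002, 0], [10, 0, 0, 0.004, 0], [10, 0, 0, 0.006, 0], [10, 0, 0, 0.008, 0], [10, 0, 0, 0.008, 0]]})

```text
time: 12.95
tool_pos: [511.1, -236.0, 250.9]
tcp_rot: [3.142, -0.0, -0.366]
contact_force: [-1.0, 1.1, -0.0]
grip_width: 22.1
finger_force: 30.0
```

Scaled: 6 mm is 0.006, 5 mm is 0.005.

Call:
shift_gripper(increments={"deltas":[[10, 0, 0, 0.002, 0], [10, 0, 0, 0.004, 0], [10, 0, 0, 0.005, 0], [10, 0, 0, 0.006, 0], [10, 0, 0, 0.006, 0]]})

```text
time: 13.58
tool_pos: [511.0, -236.0, 246.0]
tcp_rot: [3.141, -0.001, -0.366]
contact_force: [-4.1, 2.8, 9.3]
grip_width: 22.0
finger_force: 30.0
```

Scaled: 1.5 mm is 0.0015, 1 mm is 0.001.

Call:
shift_gripper(increments={"deltas":[[10, 0, 0, 0.0005, 0], [10, 0, 0, 0.001, 0], [10, 0, 0, 0.0015, 0], [10, 0, 0, 0.0015, 0], [10, 0, 0, 0.0015, 0]]})

```text
time: 14.2
tool_pos: [510.9, -235.9, 245.9]
tcp_rot: [3.141, -0.002, -0.366]
contact_force: [-7.2, 4.6, 21.5]
grip_width: 21.8
finger_force: 30.0
```

Scaled: -0.7 mm is -0.0007, -0.4 mm is -0.0004.

Call:
shift_gripper(increments={"deltas":[[10, -0.0004, 0, 0.0002, 0], [10, -0.0007, 0, 0.0002, 0], [10, -0.0007, 0, 0.0002, 0], [10, -0.0007, 0, 0.0002, 0], [10, -0.0007, 0, 0.0002, 0]]})

```text
time: 14.82
tool_pos: [510.7, -235.8, 245.9]
tcp_rot: [3.141, -0.003, -0.366]
contact_force: [-5.2, 3.6, 21.3]
grip_width: 22.1
finger_force: 30.0
```

```bash
python3 - <<'E'
from vis import *
cs,ct=camrig.capture("side"),camrig.capture("top")
s=cs["color"][190:350,150:310];t=ct["color"][140:300,270:430]
cv2.imwrite("pics/i.png",cv2.resize(np.hstack([s,t]),None,fx=2.5,fy=2.5,interpolation=cv2.INTER_CUBIC)[:,:,::-1])
E
```

```text
(no output)
```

View pics/i.png

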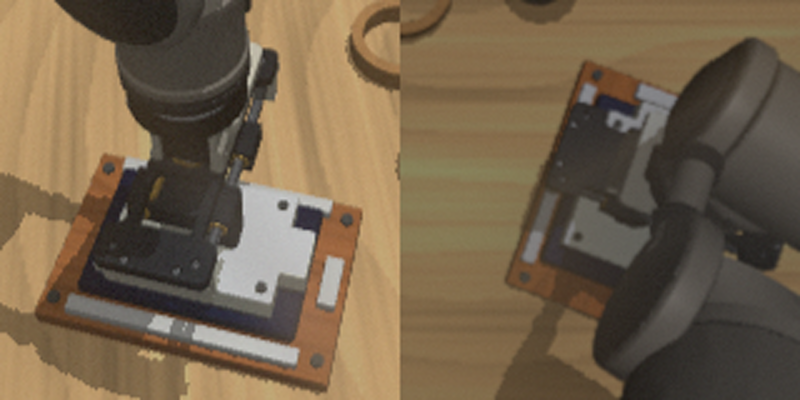

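The cover sits flat and centred on the panel, tongue towards the block. TCP z is 245.9, so the underside is at about 39, and it stays there under about 21 N, which means the bed is on its stop. I'm handing in while still holding it down.

```bash
python3 -c "
from plant import bot, camrig, close_job
print(close_job())"
```

```text
the job is handed in; nothing more can be done
None
```

The cover's sockets dropped over both hidden pins, it is pressed fully down (about 21 N at the wrist, bed on its stop), and the arm was still holding it there when I handed in at about 15 s; the first grasp closed too late and missed the bar, so I regrasped, and the bystanders were left alone.

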